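# Load the curing unit and press its sunken start key

### The arm

A 7-joint arm with a two-finger parallel gripper is mounted at the origin on the work surface. World frame = base frame: x ahead of the robot, y to its left, z up, the work surface at z = 0. Lengths are in m, angles in degrees, forces in N, time in s.
With the tool pointing down it reaches from about 0.425 to 0.925 m from the base axis. Payload 6.8 kg.
Tool frame: the origin (TCP) lies on the centre line of the jaws, within the pads' length; the fingertips stand arm.finger_overhang ahead of it and the grasp point (between the pads) lies 3 mm ahead of it (arm.finger_overhang is the distance from the TCP to the fingertips, in m); z points along the fingers, y is the line along which they close (so a half turn about z gives the same grasp; the last joint's range is limited). The gripper opens to 88 mm and grips with 3 to 60 N. Pads are 20 mm wide; open, the fingers measure 115 mm over their backs; the gripper's body (75 mm by 178 mm) begins 61 mm behind the grasp point.
Start: joints at [63.764, 27.33, 1.283, 89.118, -0.659, 63.558, -4.761], TCP at [0.231, -0.634, 0.245] pointing down, gripper open.
Joint ranges: [-169.35, 169.35], [-19.33, 120.38], [-80.79, 83.38], [13.8, 139.57], [-78.32, 258.32], [9.67, 109.79], [-169.56, 169.56]. Speed limits (degrees/s): [136.94, 136.94, 180, 180, 180, 180, 180].

### API

Orientations are given as a 3x3 rotation matrix whose columns are the frame's x, y, z axes.
In Python, from cell import arm gives the robot as it stands.
- The arm moves only by the tool move_arm, never from a script. Its argument "deltas" is a list that holds one entry, the list of rows, each a list of 5 numbers: the shift along the tool's x, y, z in cm, then the turn about the tool's z in rad, then the finger opening in cm, from 0 to 8.78. In form: [[[x, y, z, yaw, fingers], ...]]. A call has 1 to 5 rows; each row is the pose to reach, as a shift and turn from the pose commanded when the call began, along the tool's axes at that moment; what a row does not reach only later rows make up. A row lasts 1/12 s, in which the tool goes at most 41.7 mm and 7.16 degrees, less where a joint would pass 70% of its speed; a pose out of reach is approached as far as the arm can. A call with a gripper value outside its range is refused whole. The fingers move at their own pace and stop on an object; the grip force is fixed at half the most. Time passes only in rows, so rows that repeat a pose let the fingers close. It gives the time, the measured TCP pose, the force, the opening and the grip force at its end, in the units of the state.
- arm.get_obs(): the state, without advancing time (a new reading comes with each control period).
- arm.read_camera(name): name is "scene" or "top"; returns a dict with "pixels" (400x640x3 uint8, red, green, blue), "vertical_fov" (degrees; the focal length in pixels is half the picture's height over the tangent of half this angle, whatever the lens; pixels are square), "cx", "cy" (the principal point, pixels), "R" (3x3) and "t" (3): a world point X has camera coordinates R X + t. Camera axes: x right, y down, z forward; pixel columns grow to the right and rows downward; lengths in m; the calibration is good to about 2 mm. A picture is of the moment at which its call begins. There is no depth.
- arm.finish_job(): hands the job in; it is judged then, once.
The state is a dict: "time_s": time; "joints": joint angles; "qd": joint speeds; "effort": joint torques, N m; "eef_pos": TCP position; "tool_rot": TCP orientation; "ft_force": force on the tool from outside, world axes, zero at the start; "torque": the same for the moment, N m; "gripper_width": finger opening in m; "grip_force": force on a finger pad.
Only numpy, scipy, OpenCV 4.12 (cv2) and the standard library are available. Lean on these libraries where they do the work, as an engineer would, in place of code of your own. Each camera call takes 0.05 s, during which the arm holds its last target. There are 200 camera calls.

### The job

Push the carrier with the jaw model along its rails into the light-curing unit until it is fully home against its stop; slide it with the fingertips, without lifting it. Then reach a fingertip into the round well on top of the unit, press the sunken start key fully down, keep it down for a full second and let it come up again. Leave the key in the square well and everything else on and around the unit alone.

Things in the scene. Friction and masses are not known exactly. Their poses are not given: they have to be found in the camera images.
- unit: Fixed white curing unit, 160 deep (x 40 to 200), 194 wide, roof 66 mm above the bench. A chamber opens towards the robot; before it a 6 mm thick bed (from x -105) between rails (tops 16 mm high, 78 mm apart inside). x axis: the way the carrier slides in; y across, z up. Origin: on the bench, on the bed's centre line, below the push plate's front face when the carrier is home.
- push_face (a point): Centre of the front face, towards the robot, of the upright steel push plate at the carrier's near end, 30 mm above the bench. Plate 50 wide x 10 thick, its top 48 mm above the bench. To be pushed 38 to 72 mm along the unit's x to a rigid stop; this point is then at x = 0, y = 0 of the unit, the plate still 30 mm outside the box. x is the sliding direction, z up.
- round_mouth (a point): Centre of the mouth of the round well, 96 mm above the bench, 48 mm in diameter, in one of two grey key blocks (72 deep x 76 wide x 30 mm) side by side on the unit's roof at x = 82, y = +46 and -46 mm; which is where varies. The flat top of the start key lies 15 mm below this point. z up, axes as the unit's.
- round_key (a joint): Start key, a round black cap 30 mm in diameter centred in the round well. 0 = up, 0.005 m = fully down. It is pressed straight down, starts to move at about 1.2 N, is fully down at about 4 N, and springs back when released.
- square_mouth (a point): Centre of the mouth of the square well (48 x 48 mm) in the top face of the other key block, 96 mm above the bench. It holds the calibration key, which is to be left alone.
- square_key (a joint): Calibration key, a square black cap 28 mm wide, 15 mm below the mouth of the square well. 0 = up, 0.005 m = fully down, as soft as the start key. Not to be pressed.
- stain_jar_mid (a point): Bystander, loose: small glass jar with a white cap, 34 mm wide, 45 mm tall, standing on the curing unit's roof. The point is its centre. Not part of the job.
- jaw_model_mid (a point): Bystander, loose: plaster jaw model, 56 x 54 x 34 mm, lying on the curing unit's roof. The point is its centre. Not part of the job.
- liquid_bottle_mid (a point): Bystander, loose: amber bottle, 40 mm wide, 95 mm tall, on the bench beside the unit. The point is its centre. Not part of the job.
- tweezers_mid (a point): Bystander, loose: steel tweezers, 135 mm long, lying beside the guide rails. The point is its centre. Not part of the job.
- dappen_dish_mid (a point): Bystander, loose: white ceramic dish, 48 mm wide, 28 mm tall, beside the guide rails. The point is its centre. Not part of the job.
- brush_mid (a point): Bystander, loose: fine brush, 165 mm long, 7 mm thick, lying beside the unit. The point is its centre. Not part of the job.
- powder_jar_mid (a point): Bystander, loose: white jar with a black cap, 44 mm wide, 50 mm tall, on the bench. The point is its centre. Not part of the job.
- carrier: Loose steel carrier 110 long x 74 wide x 10 mm, 0.2 to 0.42 kg, with the push plate at its near end and a plaster jaw model on its far half. It lies on the bed with 2 mm play to each rail and stays where it is left. Origin: 24 mm straight below push_face, on the bed, 6 mm above the bench; same axes.
Things that resemble listed ones, but are neither listed nor needed, are in the scene too. Leave any red look-alike of the carrier alone.

How it is judged (in metres and radians):
On the way, in this order (a step that is already met when the one before it is completed fails the run):
1. the carrier is fully home against its stop (x of push_face in the frame of unit above -0.004 m), for 0.2 s.
2. the start key in the round well is held down (value of joint round_key above 0.0038 m), for 0.7 s.
At the end, for the whole second after the job is handed in: The carrier lies on its bed within 4 mm of fully home and at rest, and both keys are up again (within 1 mm). On the way the start key was at least 3.8 of its 5 mm down for 0.7 s without a break, with the carrier already home (x of push_face in the frame of unit between -0.004 and 0.004 m and z of push_face in the frame of unit below 0.034 m and linear speed of carrier below 0.01 m/s and value of joint each of round_key, square_key below 0.001 m); the robot touches nothing.
It fails at once if the start key is pressed before the carrier is home (value of joint round_key above 0.003 m and x of push_face in the frame of unit below -0.008 m).
It fails at once if the key in the square well is pressed (more than 2.5 mm) (value of joint square_key above 0.0025 m).
It fails at once if the carrier is lifted (push plate more than 10 mm up) or tipped (more than 0.2 rad) (height (world z) of push_face above 0.04 m or angle between push_face's own z axis and vertical above 0.2 rad).
It fails at once if a bystander is moved by more than 20 mm (distance of any of stain_jar_mid, jaw_model_mid, liquid_bottle_mid, tweezers_mid, dappen_dish_mid, brush_mid, powder_jar_mid from where it was at the start of the episode above 0.02 m).
It also fails if it takes over 42 s, if anything falls off the work surface, if the arm or the gripper's body presses on something with over 40 N, if the wrist force passes 120 N, or if a joint passes its speed limit or range.

## Working session

There is one attempt and no reset: what is moved stays moved. The work goes in short steps, Python scripts to look and compute and a tool call to move; the robot and the scene stay as the last step left them, time stands still between calls to the robot, and variables do not carry over. Pictures are saved under pics/ and viewed, at most 10 in all, crops included, and the job is handed in when it is done.

Besides the shell and the picture viewer there is one more tool, called after "Call:" as name(argument=value, ...) on one line, values as JSON. move_arm: Moves the arm, as the interface text tells. Its arguments: {"type":"object","properties":{"deltas":{"type":"array"}},"required":["deltas"]}

```bash
mkdir -p pics
cat > h.py <<'E'
import numpy as np, cv2
from cell import arm
def shot(n,f=None):
    c=arm.read_camera(n); p=np.array(c["pixels"])
    if f: cv2.imwrite(f,p[:,:,::-1])
    return c
def ray(c,u,v,z):
    f=200/np.tan(np.radians(c["vertical_fov"])/2)
    R=np.array(c["R"]);t=np.array(c["t"]); o=-R.T@t
    d=R.T@np.array([(u-c["cx"])/f,(v-c["cy"])/f,1]); return o+d*(z-o[2])/d[2]
def proj(c,X):
    f=200/np.tan(np.radians(c["vertical_fov"])/2)
    q=np.array(c["R"])@np.array(X)+np.array(c["t"]); return q[:2]/q[2]*f+[c["cx"],c["cy"]]
E
python3 - <<'E'
from h import *
for n in("scene","top"):
    c=shot(n,f"pics/{n}0.png"); print(n,c["vertical_fov"],c["cx"],c["cy"],-np.array(c["R"]).T@np.array(c["t"]),np.round(c["R"],3).tolist())
o=arm.get_obs();print(o,arm.finger_overhang)
E
```

```text
scene 44.8195537960373 328.6597010282906 198.97234904600418 [ 0.99859594 -0.27532076  0.73908422] [[0.565, 0.825, 0.01], [0.62, -0.416, -0.665], [-0.545, 0.382, -0.747]]
top 44.634767854831466 318.38337330919296 199.13777149496428 [0.46250131 0.06039969 0.91765331] [[0.003, -1.0, 0.003], [-0.996, -0.003, -0.091], [0.091, -0.002, -0.996]]
{'time_s': 0.1, 'joints': array([63.7645494 , 27.37178098,  1.28165129, 89.17089703, -0.65895746,
       63.55501209, -4.75876018]), 'qd': array([-0.02995366, -0.08608237,  0.00965923, -0.1738265 , -0.04108256,
       -0.00719757, -0.01997724]), 'effort': array([ 5.23448893e-03, -5.84084702e+01,  1.54076625e+00, -2.73310339e+01,
       -5.41715976e-02,  1.30958113e-02,  6.97620862e-05]), 'eef_pos': array([ 0.23113957, -0.63367948,  0.24378385]), 'tool_rot': array([[ 9.39429104e-01,  3.42742656e-01, -6.56196652e-04],
       [ 3.42743261e-01, -9.39428019e-01,  1.43340737e-03],
       [-1.25159673e-04, -1.57149158e-03, -9.99998757e-01]]), 'ft_force': array([-0.52149394, -0.98597909,  0.52795486]), 'torque': array([ 0.01993343,  0.06383813, -0.02528662]), 'grip_force': 0.0, 'gripper_width': 0.08793866812617208} 0.022
```

View pics/scene0.png

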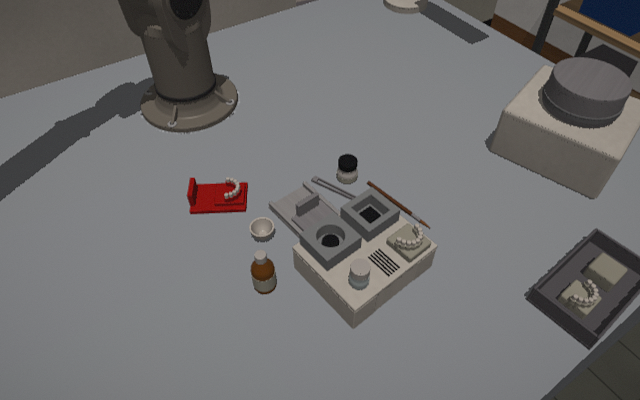

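View pics/top0.png

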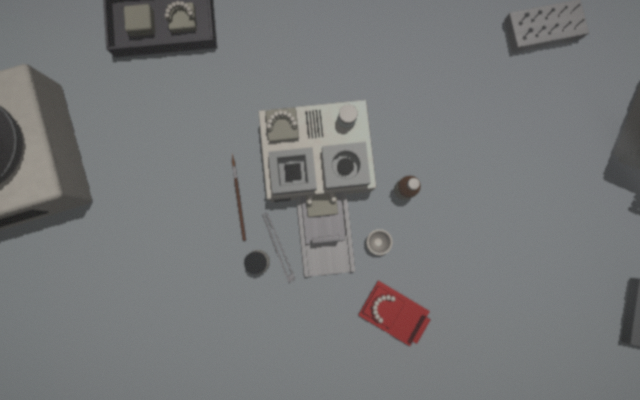

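The scene view shows the round well at (330,240), the square well at (370,213) and the push plate at (307,205). In the top view the round well is at (346,167), the square well at (293,172) and the plate at (325,238). I'll enlarge the top view and measure.

Run:
```python
from h import *
c=shot("top"); p=np.array(c["pixels"])[:,:,::-1]
s=shot("scene"); q=np.array(s["pixels"])[:,:,::-1]
cv2.imwrite("pics/t1.png",cv2.resize(p[130:290,245:395],None,fx=3.7,fy=3.7,interpolation=cv2.INTER_CUBIC))
cv2.imwrite("pics/s1.png",cv2.resize(q[150:290,250:440],None,fx=4,fy=4,interpolation=cv2.INTER_CUBIC))
def blobs(c,img,thr,box,z):
    x0,y0,x1,y1=box
    g=cv2.cvtColor(np.ascontiguousarray(img),cv2.COLOR_BGR2GRAY)[y0:y1,x0:x1]
    n,l,st,ce=cv2.connectedComponentsWithStats((g<thr).astype(np.uint8))
    for i in range(1,n):
        if st[i,4]>60:
            uv=ce[i]+[x0,y0]; print(uv.round(1),st[i,2:],ray(c,*uv,z).round(4))
for thr in(30,45): 
    print(thr);blobs(c,p,thr,(270,150,375,195),.081);blobs(s,q,thr,(300,190,400,265),.081)
```

```text
30
[369.6 214.3] [ 20  16 175] [0.5889 0.101  0.081 ]
[330.2 240.5] [ 17  12 159] [0.5975 0.0104 0.081 ]
45
[369.8 214.4] [ 20  16 188] [0.5891 0.1011 0.081 ]
[330.2 240.6] [ 17  12 170] [0.5976 0.0104 0.081 ]
```

View pics/t1.png

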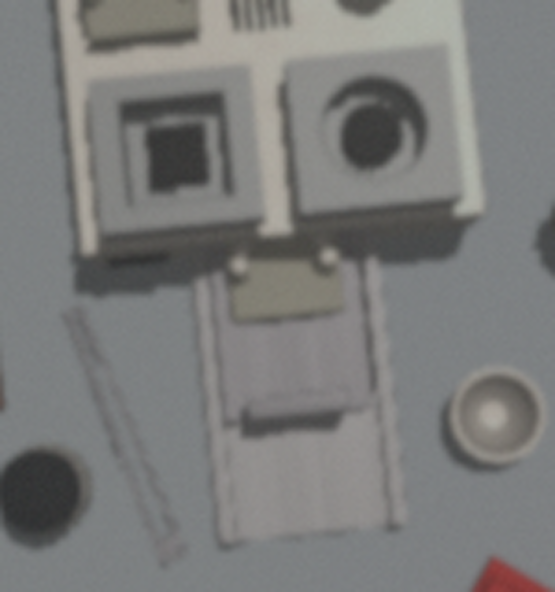

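View pics/s1.png

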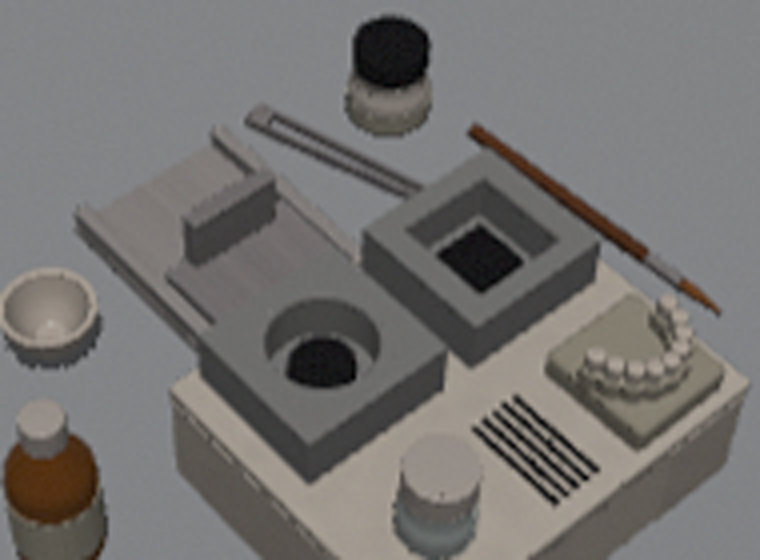

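The crops show the round key centred at crop (372,138) in the top view and the square key at (177,156). The plate top is at about (297,405), and the rail ends are at (228,545) and (397,528).

Run:
```python
from h import *
c=shot("top"); 
def r(X,Y,z): return ray(c,245+(X+.5)/3.7-.5,130+(Y+.5)/3.7-.5,z)
P=dict(rk=(372,138,.081),sk=(177,156,.081),rm=(375,124,.096),sm=(176,145,.096),plL=(245,415,.048),plR=(345,402,.048),railL=(228,545,.016),railR=(397,528,.016),railLf=(205,285,.016),railRf=(374,258,.016))
W={k:r(*v) for k,v in P.items()}
for k,v in W.items(): print(k,v.round(4))
p=np.array(c["pixels"]);g=cv2.cvtColor(p,cv2.COLOR_RGB2GRAY)
_,l,st,ce=cv2.connectedComponentsWithStats((g[150:190,275:370]<60).astype(np.uint8))
for s,e in zip(st[1:],ce[1:]):
    if s[4]>30: print(e+[275,150],s, ray(c,*(e+[275,150]),.081))
def yaw(a,b): d=W[a]-W[b]; return np.degrees(np.arctan2(-d[0],d[1]))
print([yaw(*x) for x in(("sk","rk"),("sm","rm"),("plL","plR"),("railL","railR"))],np.linalg.norm(W["sm"]-W["rm"]))
for a in(("railLf","railL"),("railRf","railR")): d=W[a[0]]-W[a[1]]; print(np.degrees(np.arctan2(d[1],d[0])))
```

```text
rk [0.595  0.0121 0.081 ]
sk [0.5862 0.1034 0.081 ]
rm [0.5992 0.0115 0.096 ]
sm [0.5891 0.1032 0.096 ]
plL [0.4656 0.0715 0.048 ]
plR [0.4719 0.0235 0.048 ]
railL [0.4016 0.0801 0.016 ]
railR [ 0.4101 -0.0036  0.016 ]
railLf [0.5306 0.0922 0.016 ]
railRf [0.5444 0.0074 0.016 ]
[292.18181818 171.83030303] [ 11  15  14  15 165] [0.58615736 0.10392766 0.081     ]
[np.float64(5.495138315134468), np.float64(6.257191299062749), np.float64(7.528435089810465), np.float64(5.824453215794564)] 0.09217047378269827
5.382697797626408
4.707436816244747
```

Call:
move_arm(deltas=[[[2.3,-3.0,0,0.1,1.8],[4.6,-6.0,0,0.2,1.8],[6.9,-9.0,0,0.254,1.8],[9.2,-12.0,0,0.254,1.8],[11.5,-15.0,0,0.254,1.8]]])

```text
time_s: 0.67
eef_pos: [0.2882, -0.452, 0.2446]
tool_rot: [[0.995, 0.095, -0.0], [0.095, -0.995, -0.0], [-0.0, 0.0, -1.0]]
ft_force: [-0.0, -0.7, 0.8]
gripper_width: 0.0583
grip_force: 0.0
```

Call:
move_arm(deltas=[[[1.5,-3.7,0,0,1.8],[3.0,-7.4,0,0,1.8],[4.5,-11.1,0,0,1.8],[6.0,-14.8,0,0,1.8],[7.5,-18.5,0,0,1.8]]])

```text
time_s: 1.08
eef_pos: [0.345, -0.2606, 0.2448]
tool_rot: [[0.995, 0.095, 0.0], [0.095, -0.995, -0.001], [0.0, 0.001, -1.0]]
ft_force: [0.7, -0.4, 0.2]
gripper_width: 0.0247
grip_force: 0.0
```

Call:
move_arm(deltas=[[[1.5,-3.7,0,0,1.8],[3.0,-7.4,0,0,1.8],[4.5,-11.1,0,0,1.8],[6.0,-14.8,0,0,1.8],[7.5,-18.5,0,0,1.8]]])

```text
time_s: 1.5
eef_pos: [0.402, -0.0693, 0.245]
tool_rot: [[0.995, 0.095, 0.001], [0.095, -0.995, -0.0], [0.001, 0.001, -1.0]]
ft_force: [1.4, -0.3, -0.5]
gripper_width: 0.0179
grip_force: 0.0
```

Call:
move_arm(deltas=[[[1.5,-3.6,0,0,1.8],[3.0,-7.3,0,0,1.8],[4.4,-10.9,1.0,0,1.8],[4.4,-10.9,5.0,0,1.8],[4.4,-10.9,9.0,0,1.8]]])

```text
time_s: 1.92
eef_pos: [0.4376, 0.0446, 0.1554]
tool_rot: [[0.995, 0.1, 0.006], [0.1, -0.995, 0.002], [0.007, -0.001, -1.0]]
ft_force: [0.9, -1.0, -0.7]
gripper_width: 0.0179
grip_force: 0.0
```

Run:
```python
from h import *
o=arm.get_obs();print(o["eef_pos"],o["time_s"])
c=shot("scene"); p=np.array(c["pixels"])[:,:,::-1]
cv2.imwrite("pics/s2.png",cv2.resize(p[110:290,200:440],None,fx=3.2,fy=3.2,interpolation=cv2.INTER_CUBIC))
```

```text
[0.43761012 0.04457836 0.1553755 ] 1.9167
```

View pics/s2.png

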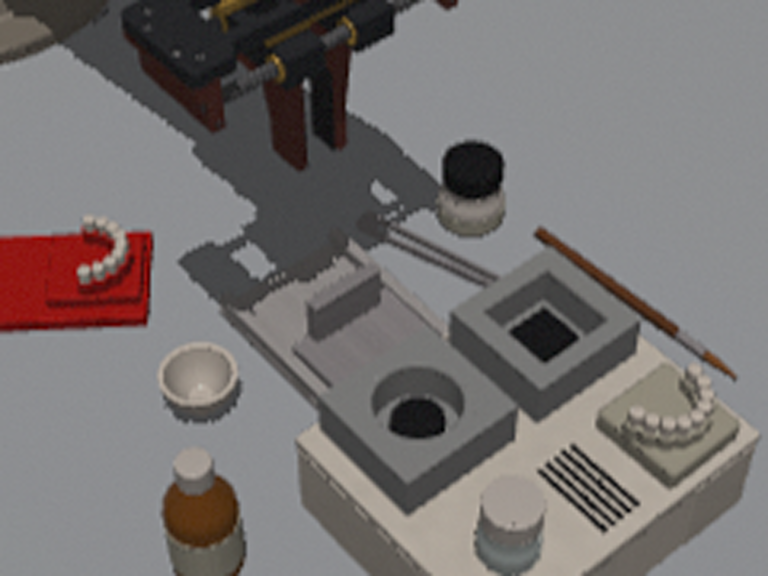

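The gripper hangs clear in front of the plate, with the fingers at crop (310,120) and the plate at (345,295). Descending next.

Call:
move_arm(deltas=[[[0,0,3.5,0,1.8],[0,0,7.0,0,1.8],[0,0,9.5,0,1.8],[0,0,10.5,0,1.8],[0,0,10.5,0,1.8]]])

```text
time_s: 2.38
eef_pos: [0.4342, 0.041, 0.0486]
tool_rot: [[0.995, 0.095, -0.004], [0.095, -0.995, -0.001], [-0.004, 0.001, -1.0]]
ft_force: [-0.8, -0.7, 0.1]
gripper_width: 0.0176
grip_force: 0.0
```

Call:
move_arm(deltas=[[[0.4,0,0,0,1.8],[0.8,0,0,0,1.8],[1.2,0,0,0,1.8],[1.5,0,0,0,1.8],[1.8,0,0,0,1.8]]])

```text
time_s: 2.8
eef_pos: [0.454, 0.0432, 0.0506]
tool_rot: [[0.995, 0.095, 0.001], [0.095, -0.995, -0.0], [0.001, 0.0, -1.0]]
ft_force: [-3.0, 0.4, 2.7]
gripper_width: 0.0181
grip_force: 1.4
```

Call:
move_arm(deltas=[[[0.3,0,0,0,1.8],[0.6,0,0,0,1.8],[0.9,0,0,0,1.8],[1.2,0,0,0,1.8],[1.5,0,0,0,1.8]]])

```text
time_s: 3.22
eef_pos: [0.468, 0.0446, 0.0496]
tool_rot: [[0.995, 0.096, -0.001], [0.096, -0.995, -0.0], [-0.001, 0.0, -1.0]]
ft_force: [-4.1, -0.3, 3.5]
gripper_width: 0.0179
grip_force: 1.7
```

Call:
move_arm(deltas=[[[0.4,0,0,0,1.8],[0.8,0,0,0,1.8],[1.2,0,0,0,1.8],[1.6,0,0,0,1.8],[2.0,0,0,0,1.8]]])

```text
time_s: 3.63
eef_pos: [0.4887, 0.0467, 0.0496]
tool_rot: [[0.995, 0.096, 0.0], [0.096, -0.995, 0.0], [0.0, -0.0, -1.0]]
ft_force: [-1.7, 0.5, -1.3]
gripper_width: 0.0178
grip_force: 0.5
```

Call:
move_arm(deltas=[[[0.2,0,0,0,1.8],[0.4,0,0,0,1.8],[0.6,0,0,0,1.8],[0.8,0,0,0,1.8],[0.9,0,0,0,1.8]]])

```text
time_s: 4.05
eef_pos: [0.4975, 0.0475, 0.0497]
tool_rot: [[0.995, 0.096, 0.001], [0.096, -0.995, 0.0], [0.001, -0.0, -1.0]]
ft_force: [-0.5, -0.3, -0.7]
gripper_width: 0.0179
grip_force: 0.5
```

Call:
move_arm(deltas=[[[0.1,0,0,0,1.8],[0.2,0,0,0,1.8],[0.3,0,0,0,1.8],[0.4,0,0,0,1.8],[0.5,0,0,0,1.8]]])

```text
time_s: 4.47
eef_pos: [0.4985, 0.0475, 0.0491]
tool_rot: [[0.995, 0.096, -0.007], [0.096, -0.995, -0.002], [-0.007, 0.001, -1.0]]
ft_force: [-13.5, 0.7, 10.6]
gripper_width: 0.0178
grip_force: 6.6
```

Call:
move_arm(deltas=[[[0.1,0,0,0,1.8],[0.2,0,0,0,1.8],[0.3,0,0,0,1.8],[0.3,0,0,0,1.8]]])

```text
time_s: 4.8
eef_pos: [0.4986, 0.0474, 0.0487]
tool_rot: [[0.995, 0.096, -0.012], [0.096, -0.995, -0.004], [-0.012, 0.002, -1.0]]
ft_force: [-17.5, -0.6, 15.3]
gripper_width: 0.0181
grip_force: 9.1
```

Run:
```python
from h import *
c=shot("scene"); p=np.array(c["pixels"])[:,:,::-1]
t=shot("top"); q=np.array(t["pixels"])[:,:,::-1]
a=cv2.resize(p[150:290,250:390],(560,560),interpolation=cv2.INTER_CUBIC)
cv2.imwrite("pics/s3.png",a)
```

```text
(no output)
```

View pics/s3.png

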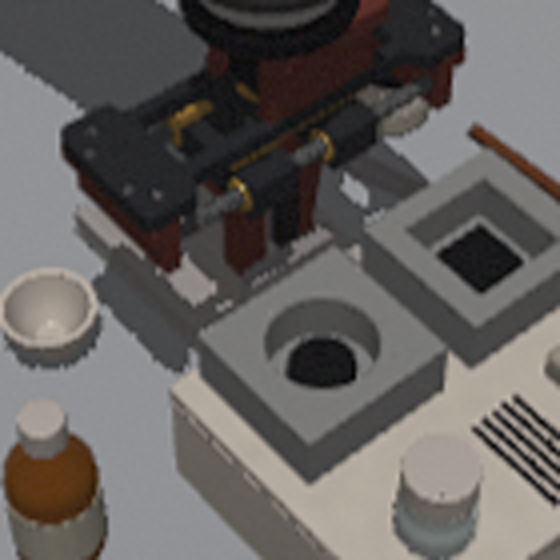

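The gripper is at the plate at crop (265,240), and the carrier is solidly stopped: 17 N with no motion, at the predicted home position. Retreating next.

Call:
move_arm(deltas=[[[-1.0,0,0,0,1.8],[-2.5,0,0,0,1.8],[-3.0,0,-3.0,0,1.0],[-3.0,0,-7.0,0,0],[-3.0,0,-11.0,0,0]]])

```text
time_s: 5.32
eef_pos: [0.4744, 0.0455, 0.1605]
tool_rot: [[0.995, 0.096, -0.001], [0.096, -0.995, 0.0], [-0.001, -0.001, -1.0]]
ft_force: [1.3, 0.3, 0.5]
gripper_width: 0.0018
grip_force: 0.0
```

Run:
```python
from h import *
print(arm.get_obs()["eef_pos"])
c=shot("scene"); p=np.array(c["pixels"])[:,:,::-1]
cv2.imwrite("pics/s4.png",cv2.resize(p[150:290,250:390],(560,560),interpolation=cv2.INTER_CUBIC))
```

```text
[0.47440624 0.04545827 0.16051431]
```

View pics/s4.png

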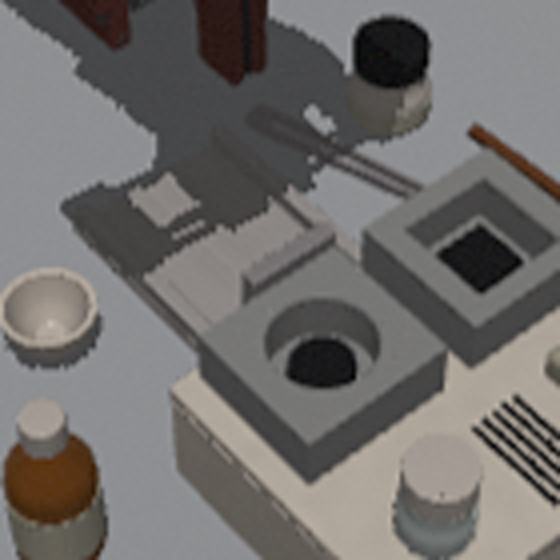

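The plate stands close to the key blocks at crop (288,255). Checking its position and the well's centre numerically.

Run:
```python
from h import *
c=shot("scene")
def r(X,Y,z): return ray(c,250+(X+.5)/4-.5,150+(Y+.5)/4-.5,z).round(4)
print("plate top front L/R",r(243,268,.048),r(320,222,.048))
print("round mouth",r(322,342,.096),"block corners",[r(*k,.096) for k in((199,335),(310,443),(446,347),(335,250))],"square",r(482,238,.096))
```

```text
plate top front L/R [0.5116 0.0255 0.048 ] [0.5082 0.071  0.048 ]
round mouth [0.5973 0.0102 0.096 ] block corners [array([ 0.5656, -0.0303,  0.096 ]), array([ 0.6363, -0.0225,  0.096 ]), array([0.6283, 0.0514, 0.096 ]), array([0.5592, 0.0432, 0.096 ])] square [0.5894 0.1004 0.096 ]
```

Call:
move_arm(deltas=[[[3.0,1.2,0,0,0],[6.0,2.4,0,0,0],[9.0,3.6,0,0,0],[11.8,4.6,0,0,0],[11.8,4.6,0,0,0]]])

```text
time_s: 5.83
eef_pos: [0.6024, 0.0085, 0.1596]
tool_rot: [[0.996, 0.092, 0.005], [0.092, -0.996, 0.0], [0.005, 0.0, -1.0]]
ft_force: [0.2, -0.5, -0.1]
gripper_width: 0.0007
grip_force: 0.0
```

Call:
move_arm(deltas=[[[0,0,1.5,0,0],[0,0,3.0,0,0],[0,0,4.0,0,0],[0,0,4.8,0,0],[0,0,5.2,0,0]]])

```text
time_s: 6.25
eef_pos: [0.5962, 0.011, 0.1064]
tool_rot: [[0.995, 0.096, -0.001], [0.096, -0.995, -0.0], [-0.001, -0.0, -1.0]]
ft_force: [0.2, 0.0, 0.1]
gripper_width: 0.0004
grip_force: 0.0
```

Run:
```python
from h import *
o=arm.get_obs();print(o["eef_pos"],o["ft_force"],o["gripper_width"])
c=shot("scene"); p=np.array(c["pixels"])[:,:,::-1]
cv2.imwrite("pics/s5.png",cv2.resize(p[170:270,280:380],(600,600),interpolation=cv2.INTER_CUBIC))
```

```text
[0.59624076 0.01095272 0.1064452 ] [0.21354742 0.02332895 0.1187772 ] 0.00037964312246697806
```

View pics/s5.png

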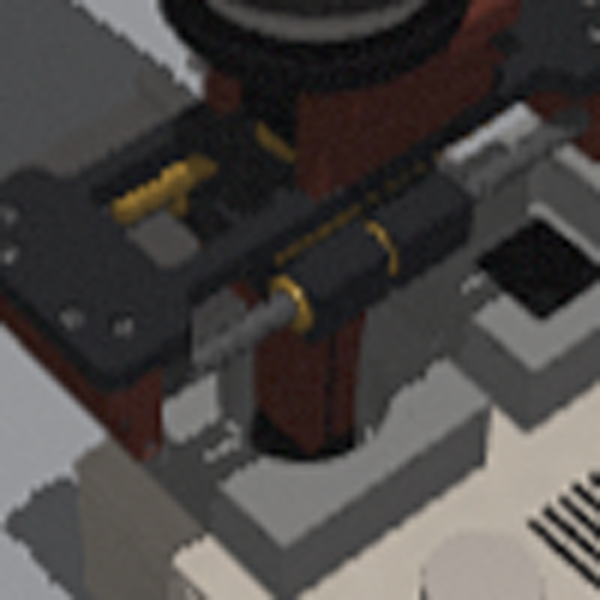

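The fingers are going into the round well at crop (305,440). The tips are at z 0.0845, so the key is about 3.5 mm below them. Pressing in small steps.

Call:
move_arm(deltas=[[[0,0,0.2,0,0],[0,0,0.4,0,0],[0,0,0.6,0,0],[0,0,0.8,0,0],[0,0,0.8,0,0]]])

```text
time_s: 6.72
eef_pos: [0.5975, 0.011, 0.1]
tool_rot: [[0.995, 0.096, 0.001], [0.096, -0.995, 0.0], [0.001, 0.0, -1.0]]
ft_force: [-0.0, 0.4, 3.0]
gripper_width: 0.0007
grip_force: 1.5
```

Call:
move_arm(deltas=[[[0,0,0.1,0,0],[0,0,0.2,0,0],[0,0,0.3,0,0],[0,0,0.4,0,0],[0,0,0.4,0,0]]])

```text
time_s: 7.13
eef_pos: [0.5976, 0.011, 0.098]
tool_rot: [[0.995, 0.096, 0.001], [0.096, -0.995, -0.001], [0.001, 0.001, -1.0]]
ft_force: [-5.6, -0.4, 20.4]
gripper_width: 0.0005
grip_force: 10.0
```

Call:
move_arm(deltas=[[[0,0,0,0,0],[0,0,0,0,0],[0,0,0,0,0],[0,0,0,0,0],[0,0,0,0,0]]])

```text
time_s: 7.55
eef_pos: [0.5976, 0.011, 0.0981]
tool_rot: [[0.995, 0.095, 0.002], [0.095, -0.995, -0.001], [0.002, 0.001, -1.0]]
ft_force: [-5.2, -0.5, 19.9]
gripper_width: 0.0004
grip_force: 10.1
```

Call:
move_arm(deltas=[[[0,0,0,0,0],[0,0,0,0,0],[0,0,0,0,0],[0,0,0,0,0],[0,0,0,0,0]]])

```text
time_s: 7.97
eef_pos: [0.5976, 0.011, 0.0981]
tool_rot: [[0.995, 0.095, 0.002], [0.095, -0.995, -0.001], [0.002, 0.001, -1.0]]
ft_force: [-5.3, 0.3, 20.2]
gripper_width: 0.0003
grip_force: 10.1
```

Call:
move_arm(deltas=[[[0,0,0,0,0],[0,0,0,0,0],[0,0,0,0,0],[0,0,0,0,0],[0,0,0,0,0]]])

```text
time_s: 8.38
eef_pos: [0.5976, 0.011, 0.0981]
tool_rot: [[0.995, 0.095, 0.002], [0.095, -0.995, -0.001], [0.002, 0.001, -1.0]]
ft_force: [-6.3, 0.1, 20.2]
gripper_width: 0.0005
grip_force: 10.1
```

The key bottomed at z 0.098, exactly where expected, and stayed down for 1.25 s. Retracting straight up.

Call:
move_arm(deltas=[[[0,0,-1.0,0,0],[0,0,-3.0,0,0],[0,0,-6.0,0,0],[0,0,-9.5,0,0],[0,0,-13.0,0,0]]])

```text
time_s: 8.8
eef_pos: [0.5961, 0.0107, 0.2263]
tool_rot: [[0.995, 0.096, -0.002], [0.096, -0.995, -0.0], [-0.002, -0.0, -1.0]]
ft_force: [0.8, 0.2, -0.0]
gripper_width: 0.0005
grip_force: 0.0
```

Call:
move_arm(deltas=[[[-3,0,0,0,0],[-6,0,0,0,0],[-9,0,0,0,0],[-11,0,0,0,0],[-11,0,0,0,0]]])

```text
time_s: 9.22
eef_pos: [0.4833, -0.0005, 0.2252]
tool_rot: [[0.995, 0.095, -0.003], [0.095, -0.995, -0.002], [-0.003, 0.002, -1.0]]
ft_force: [0.0, -1.1, -0.7]
gripper_width: 0.0003
grip_force: 0.0
```

Run:
```python
from h import *
c=shot("scene"); p=np.array(c["pixels"])[:,:,::-1]
cv2.imwrite("pics/s6.png",cv2.resize(p[110:310,200:460],None,fx=3,fy=3,interpolation=cv2.INTER_CUBIC))
```

```text
(no output)
```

View pics/s6.png

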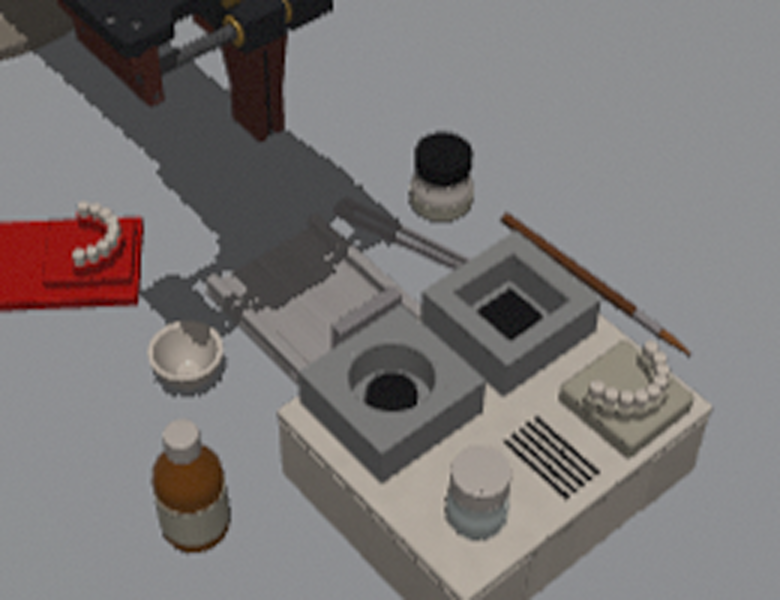

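The carrier is home at crop (365,310), the key is up at (392,392), the bystanders haven't moved and the gripper is clear of everything. Handing in.

```bash
python3 -c "
from cell import arm
print(arm.finish_job())"
```

```text
the job is handed in; nothing more can be done
None
```

I pushed the carrier to its stop, held the start key fully down for about 1.25 s and released it. I then handed the job in at about 9 s with nothing else visibly moved; the hand-in returned no verdict.

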